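# Hang a test panel on the dipping boom and run the boom out to the 100 mm line

### The arm

A 6-joint arm with a two-finger parallel gripper is mounted at the origin on the work surface. World frame = base frame: x ahead of the robot, y to its left, z up, the work surface at z = 0. Lengths are in m, angles in rad, forces in N, time in s.
With the tool pointing down it reaches from about 0.425 to 0.95 m from the base axis. Payload 14.7 kg.
Tool frame: the origin (TCP) lies at the very end of the fingers, on their centre line; the grasp point (between the pads) lies 19 mm behind it; z points along the fingers, y is the line along which they close (so a half turn about z gives the same grasp; the last joint's range is limited). The gripper opens to 85 mm and grips with 20 to 120 N. Pads are 22 mm wide; open, the fingers measure 114 mm over their backs; the gripper's body (76 mm by 85 mm) begins 54 mm behind the grasp point. The pads swing forward as they close: fully open they stand 13 mm farther back than shut.
Start: joints at [-0.047, 0.48, 1.596, -0, 1.065, -0.047], TCP at [0.65, 0, 0.231] pointing down, gripper open.
Joint ranges: [-2.75, 2.75], [-0.82, 2.05], [0.23, 2.67], [-1.56, 4.7], [0.09, 2.69], [-2.92, 2.92]. Speed limits (rad/s): [1.89, 1.89, 2.39, 3.01, 3.01, 3.01].

### API

Orientations are given as a rotation vector (axis times angle).
In Python, from workcell import robot gives the robot as it stands.
- The arm moves only by the tool jog_arm, called after "Request:" as name([rows], argument=value, ...), one row to a line, values as JSON. Schema: {"type":"object","properties":{"offsets":{"type":"array","items":{"type":"array","prefixItems":[{"type":"number"},{"type":"array","items":{"type":"number"},"minItems":3,"maxItems":3},{"type":"array","items":{"type":"number"},"minItems":3,"maxItems":3}],"minItems":3,"maxItems":3},"minItems":1,"maxItems":12},"clamp_n":{"type":"number"},"only":{"type":"string"},"quiet":{"type":"boolean"},"lines":{"type":"string"}},"required":["offsets"],"additionalProperties":false}. offsets is a list of rows, 1 to 12 of them, each written [opening, [dx, dy, dz], [rx, ry, rz]]: the finger opening in m, then dx, dy, dz in shares of the most that a row can go, 1 being 62.5 mm, then a rotation vector rx, ry, rz in units of 0.05 rad; each row shifts and turns the commanded pose from where the row before left it, along the tool's axes as they then stand; what a row does not reach is not made up. A row lasts 1/8 s, in which the tool goes at most 0.0625 m and 0.188 rad, less where a joint would pass 70% of its speed; a pose out of reach is approached as far as the arm can. The fingers move at their own pace and stop on an object; clamp_n is the grip in N (left out, the last holds). Time passes only in rows, so rows that do not move let the fingers close. The tool returns the time, the measured TCP pose, the force, the opening and the grip force at its end. only (a regular expression) keeps the lines of the reply that match it, lines (a string "A,B") keeps lines A to B, and quiet returns only ok. Input that does not fit is refused with a message, and nothing moves.
- robot.observe(): the state, without advancing time (a new reading comes with each control period).
- robot.capture(name): name is "scene" or "side" or "wrist"; returns the picture (480x640x3 uint8, red, green, blue); there is no depth.
- robot.calibration(name): a dict with "fx", "fy", "cx", "cy" (pixels), "R" (3x3) and "t" (3): a world point X has camera coordinates R X + t. Camera axes: x right, y down, z forward; pixel columns grow to the right and rows downward; lengths in m; the calibration is good to about 2 mm. A picture is of the moment at which its call begins: read the wrist's pose just before it. calibration takes no time and is no camera call; for the wrist camera it gives the pose at the moment of the call.
- robot.job_done(): hands the job in; it is judged then, once.
The state is a dict: "t": time; "qpos": joint angles; "joint_vel": joint speeds; "joint_efforts": joint torques, N m; "position": TCP position; "tcp_rot": TCP orientation; "ft_force": force on the tool from outside, world axes, zero at the start; "ft_torque": the same for the moment, N m; "opening": finger opening in m; "grasp_force": force on a finger pad.
Only numpy, scipy, OpenCV 4.12 (cv2) and the standard library are available. Lean on these libraries where they do the work, as an engineer would, in place of code of your own. Each camera call takes 0.05 s, during which the arm holds its last target. There are 200 camera calls.

### The job

Lift the flat metal test panel out of its rack block by its white tab and slide it edgewise down into the slot of the holder at the end of the retracted telescoping boom, until its cross-bar rests on the holder, and let go of it. Then squeeze the boom's grip so that its lock plate is pressed fully in, and with it pressed draw the boom out until the pointer stands at the second long line of the scale (100 mm), over the bath. Finish while holding there: keep the grip squeezed and the pointer on the line; leave the notebook, phone and jar alone.

Things in the scene. Friction and masses are not known exactly. Their poses are not given: they have to be found in the camera images.
- panel: Loose aluminium test panel, 120 g, upright in the rack block at the start. Blade 5 mm thick (x), 56 wide (y), 70 tall, lowest 5 mm narrowed to 3 x 50 mm; above it a white cross-bar 14 x 76 x 8 mm tall, and on that the white grip tab 12 mm thick (x), 36 wide (y), 44 tall. Origin at the centre of the blade's lower edge, z up. May hang either way round.
- panel_tab (a point): Point to grip on the panel's tab: 105 mm above the panel's lower edge, 17 mm below the tab's top, 35 mm above the underside of the cross-bar. Axes as the panel.
- panel_shoulder (a point): Centre of the underside of the panel's cross-bar, 70 mm above the lower edge. Axes as the panel.
- rack: Grey rack block fixed to the bench, 46 x 90 x 40 mm tall, with one slot along its y, 25 mm deep, in which the panel stands. Origin at the centre of its underside.
- stand: Fixed dipping stand: base plate 130 x 520 x 12 mm (y -340 to +180), column, square sleeve (28 mm, centre line 122 mm up), steel bath (100 x 120 mm, rim 50 mm up, centre y -255), scale bar on two posts (top 124 mm up) 46 mm to the +x side, away from the robot. Origin on the bench under the sleeve's mouth. The boom extends along the stand's -y.
- boom (a joint): Extension of the telescoping boom in m: 0 retracted, 0.14 end stop, 0.100 with the pointer on the second long line. Starts between 0 and 0.045. Locked in notches 10 mm apart (up to 4 mm of free play) unless the lock plate is pressed; then it slides with about 2 N drag and stays when the pull ends. No return spring.
- slot (a point): Centre of the slot's mouth in the top face (140 mm above the bench) of the boom's white holder block (30 x 84 x 25 mm tall). Slot 8 mm (x) by 59 mm (y), chamfered, open below: the blade hangs through, the cross-bar rests on the top face, and panel_shoulder then lies here. Axes parallel to the stand's; moves with the boom.
- grip (a point): Centre of the squeeze grip on the boom, 165 mm above the bench, 110 mm from the slot in +y. Grey block with its side at x -20 mm, black lock plate (40 mm in y, 44 tall) with its side at x +26 mm: 46 mm across, 40 when squeezed. The grip spans 131 to 189 mm above the bench, 52 mm in y. Take it from above, closing along x, centred here. Axes as the stand; moves with the boom.
- lock (a joint): Travel of the lock plate in m: 0 out (locked), 0.006 pressed in fully; released from about 0.004. Spring force 8 N at the start, 12 N pressed fully. It springs out again when let go.
- pointer (a point): Tip of the thin dark pointer on the holder block, above the scale bar. Axes parallel to the stand's; moves with the boom along -y.
- mark (a point): The second long line (100 mm) of the scale, on the top of the fixed scale bar. Lines every 10 mm from 0 (nearest the sleeve) to 140 mm; the two long lines are 50 and 100. At the target the pointer has the same y in the stand's frame.
- notebook: Bystander: purple ring-bound notebook 150 x 210 x 12 mm lying on the bench. Origin centre of its underside.
- phone: Bystander: phone with a pale glass face, 72 x 150 x 9 mm lying on the bench. Origin centre of its underside.
- jar: Bystander: amber jar, diameter 60 mm, 75 mm tall, standing on the bench. Origin centre of its underside.

How it is judged:
By the outcome, as a careful person would: the job done as asked, in the order asked, and still so for the second after the job is handed in, while the arm keeps its last pose, push and grip.
It also fails if it takes over 45 s, if anything falls off the work surface, if the arm or the gripper's body presses on something with over 40 N, if the wrist force passes 120 N, or if a joint passes its speed limit or range.

## Working session

There is one attempt and no reset: what is moved stays moved. The work goes in short steps, Python scripts to look and compute and a tool call to move; the robot and the scene stay as the last step left them, time stands still between calls to the robot, and variables do not carry over. Pictures are saved under pics/ and viewed, at most 10 in all, crops included, and the job is handed in when it is done.

```bash
ls; mkdir -p pics; python3 - <<'E'
from workcell import robot
import cv2,numpy as np
s=robot.observe();print(s)
for n in("scene","side","wrist"):
    c=robot.calibration(n);print(n,{k:np.round(v,4).tolist() for k,v in c.items()})
    im=robot.capture(n);cv2.imwrite(f"pics/{n}0.png",im[:,:,::-1])
E
```

```text
pics
workcell.py
{'t': 0.0, 'qpos': array([-4.65907529e-02,  4.80844355e-01,  1.59685339e+00,  4.19573604e-05,
        1.06508324e+00, -4.65866499e-02]), 'joint_vel': array([-9.78340190e-05,  2.10500228e-04,  2.99287179e-03, -4.54662593e-04,
       -2.85539724e-04,  4.42463082e-04]), 'joint_efforts': array([ 2.41355090e-03, -9.50650907e+01, -4.30184269e+01, -5.27583288e-04,
        1.24796593e-02,  1.26860105e-04]), 'position': array([6.49604504e-01, 5.90930322e-05, 2.30671894e-01]), 'tcp_rot': array([-2.22082979e+00, -2.22077549e+00,  1.21403972e-03]), 'ft_force': array([ 0.23078812, -0.14926277,  0.0299222 ]), 'ft_torque': array([0.02131892, 0.0516644 , 0.02449229]), 'grasp_force': 0.0, 'opening': 0.08559708704021556}
scene {'fx': 490.8171, 'fy': 490.8171, 'cx': 331.9953, 'cy': 240.8307, 'R': [[-0.8999, 0.4361, 0.0047], [0.3379, 0.7041, -0.6246], [-0.2757, -0.5604, -0.781]], 't': [0.4653, -0.1011, 1.4182]}
side {'fx': 548.0865, 'fy': 548.0865, 'cx': 317.082, 'cy': 246.3704, 'R': [[0.9844, -0.1761, -0.0005], [-0.1149, -0.6406, -0.7592], [0.1334, 0.7474, -0.6509]], 't': [-0.5057, 0.1752, 1.2429]}
wrist {'fx': 397.699, 'fy': 397.699, 'cx': 324.3649, 'cy': 241.1018, 'R': [[1.0, 0.0, -0.0016], [0.0005, -0.9544, 0.2984], [-0.0015, -0.2984, -0.9544]], 't': [-0.6493, -0.04, 0.3802]}
```

View pics/scene0.png

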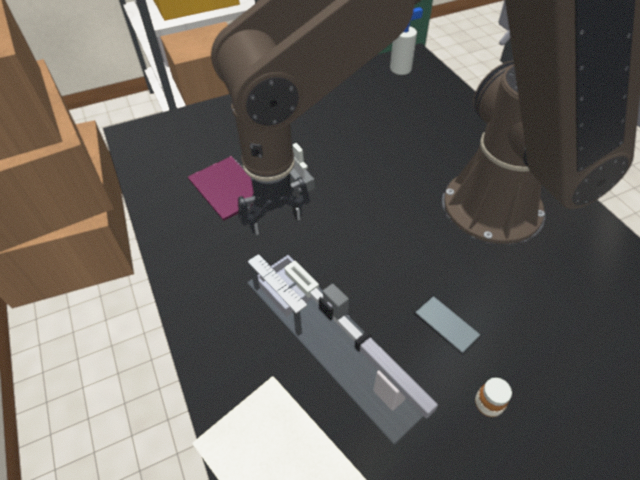

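View pics/side0.png

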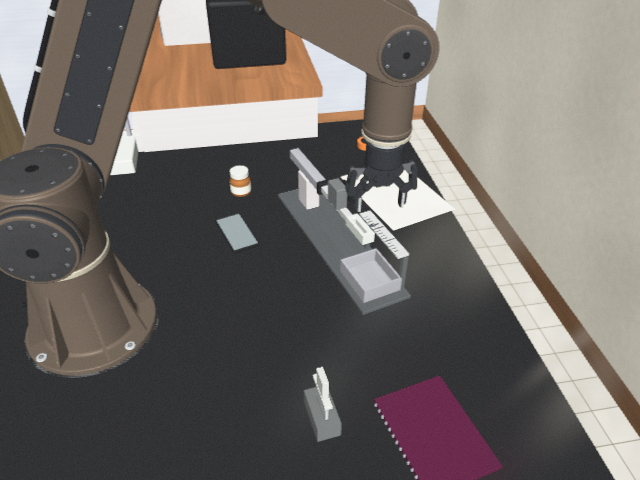

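The scene view shows the rack and tab at about (300,165), partly behind the gripper, with the holder at (300,275) and the grip at (330,300). The side view shows the tab at about (322,378), rack (322,415), holder (357,226), grip block (337,193) and scale (382,235).

```bash
cat > h.py <<'E'
import numpy as np,cv2,json
from workcell import robot
from scipy.spatial.transform import Rotation as Ro
def ray(c,p):
    R=np.array(c["R"]);t=np.array(c["t"])
    d=R.T@np.array([(p[0]-c["cx"])/c["fx"],(p[1]-c["cy"])/c["fy"],1]);return -R.T@t,d/np.linalg.norm(d)
def plane(c,p,z):
    o,d=ray(c,p);return o+d*(z-o[2])/d[2]
def tri(rs):
    A=0;b=0
    for o,d in rs:
        M=np.eye(3)-np.outer(d,d);A=A+M;b=b+M@o
    X=np.linalg.solve(A,b);return X,[round(1e3*np.linalg.norm((np.eye(3)-np.outer(d,d))@(X-o)),1) for o,d in rs]
def proj(c,X):
    v=np.array(c["R"])@X+np.array(c["t"]);return np.array([c["fx"]*v[0]/v[2]+c["cx"],c["fy"]*v[1]/v[2]+c["cy"]])
def tool(dw):  # world shift -> tool axes
    s=robot.observe();return Ro.from_rotvec(s["tcp_rot"]).inv().apply(dw)
def snap(tag):
    c=robot.calibration("wrist");im=robot.capture("wrist")[:,:,::-1].copy()
    cv2.imwrite(f"pics/{tag}.png",im);json.dump({k:np.array(v).tolist() for k,v in c.items()},open(f"pics/{tag}.json","w"));return im
def load(tag): return json.load(open(f"pics/{tag}.json")),cv2.imread(f"pics/{tag}.png")
E
python3 - <<'E'
from h import *
a=robot.calibration("side");b=robot.calibration("scene")
np.set_printoptions(precision=4,suppress=True)
print("tab",tri([ray(a,(321,370)),ray(b,(298,150))]), plane(a,(321,370),.122),plane(a,(340,437),0),plane(a,(318,441),0))
print("holder",tri([ray(a,(357,226)),ray(b,(301,276))]),plane(a,(357,226),.14))
for p in [(344,210),(371,240)]: print("hold ends",plane(a,p,.14))
print("grip",plane(a,(337,183),.189)); print("scale",plane(a,(363,214),.124),plane(a,(405,253),.124))
print("base",[plane(a,p,.012) for p in [(280,195),(365,310),(410,293)]])
print(Ro.from_rotvec(robot.observe()["tcp_rot"]).as_matrix())
print("tab->wrist px",proj(robot.calibration("wrist"),np.array([.65,-.3,.12])))
E
```

```text
tab (array([ 0.4664, -0.3173,  0.1365]), [np.float64(2.2), np.float64(2.2)]) [ 0.4663 -0.3059  0.122 ] [ 0.4907 -0.3734 -0.    ] [ 0.4486 -0.3742  0.    ]
holder (array([0.6267, 0.0744, 0.1359]), [np.float64(3.8), np.float64(3.8)]) [0.6217 0.0707 0.14  ]
hold ends [0.605  0.1373 0.14  ]
hold ends [0.6413 0.0151 0.14  ]
grip [0.5961 0.1838 0.189 ]
scale [0.6526 0.1338 0.124 ] [ 0.7113 -0.0245  0.124 ]
base [array([0.4766, 0.4084, 0.012 ]), array([ 0.6114, -0.0785,  0.012 ]), array([ 0.7296, -0.0442,  0.012 ])]
[[-0.      1.     -0.0009]
 [ 1.      0.      0.    ]
 [ 0.     -0.0009 -1.    ]]
tab->wrist px [324.7911 558.0823]
```

View pics/wrist0.png

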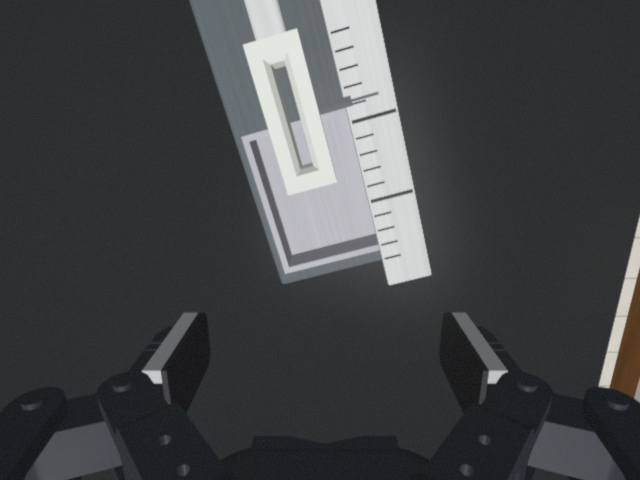

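The wrist view shows the slot mouth with corners near (265,65) and (315,172), and the white holder at (245–335, 30–190). The pointer tip is at about (350,98), the 50 line at (374,117) and the 100 line at (392,196). I'll take a second wrist view of the stand, shifted, to get heights and the grip.

The manual's scale: shifts go in shares of 62.5 mm and turns go in units of 0.05 rad. Converting my numbers, 0.05 m is 0.8, -0.03 m is -0.48.

```bash
python3 -c "
from h import *
snap('w1')"
```

Request:
jog_arm([
  [0.085,[0.8,-0.32,-0.48],[0,0,0]],
  [0.085,[0.8,-0.32,-0.48],[0,0,0]],
  [0.085,[0,0,0],[0,0,0]],
])

```text
t: 0.57
position: [0.6098, 0.1032, 0.2938]
tcp_rot: [2.217, 2.224, 0.005]
ft_force: [-0.6, -0.3, -0.1]
opening: 0.0849
grasp_force: 0.0
```

```bash
python3 -c "
from h import *
snap('w2')"
```

```text
(no output)
```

View pics/w2.png

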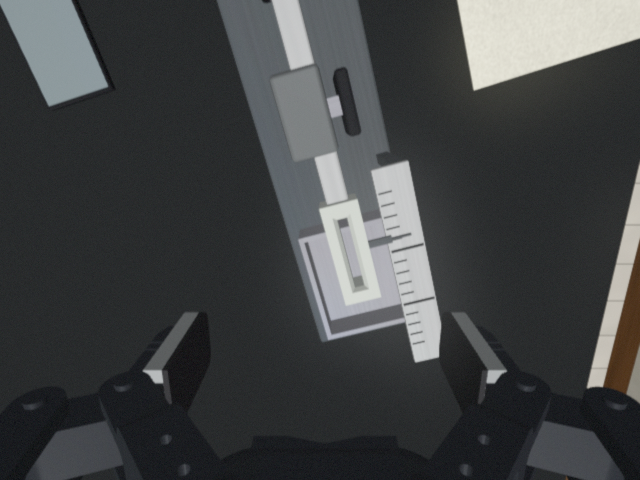

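The w2 view shows the holder's top at (320–380, 200–300), slot at (340–365, 220–290), grip block at (272–338, 68–160), lock plate at (347,102), pointer tip at (410,235) and the 100 line at (420,300).

```bash
cat > m1.py <<'E'
from h import *
np.set_printoptions(precision=4,suppress=True)
S={'w1':(290,110),'w2':(350,250)};cs={};P={}
for k,(u,v) in S.items():
    c,im=load(k);cs[k]=c
    hsv=cv2.cvtColor(im,cv2.COLOR_BGR2HSV)
    m=((im.min(2)>205)).astype(np.uint8)
    m=cv2.morphologyEx(m,cv2.MORPH_OPEN,np.ones((3,3)))
    cn,hi=cv2.findContours(m,cv2.RETR_CCOMP,cv2.CHAIN_APPROX_NONE)
    for i,x in enumerate(cn):
        if cv2.contourArea(x)>250:
            r=cv2.minAreaRect(x)
            if np.hypot(r[0][0]-u,r[0][1]-v)<60: print(k,'hole' if hi[0][i][3]>=0 else 'outer',cv2.contourArea(x),np.round(r[0],1),np.round(r[1],1),round(r[2],1)); 
            if hi[0][i][3]>=0 and np.hypot(r[0][0]-u,r[0][1]-v)<60: P[k]=r
print({k:P[k] for k in P})
X,e=tri([ray(cs[k],P[k][0]) for k in P]);print("slot",X,e)
for k in P:
    b=cv2.boxPoints(P[k]);q=np.array([plane(cs[k],p,.14) for p in b]);print(k,q.mean(0),np.linalg.norm(np.diff(q,axis=0),axis=1)); 
    e=[q[1]-q[0],q[2]-q[1]];e=max(e,key=np.linalg.norm);e=e*np.sign(e[1]);print('yaw',np.arctan2(-e[0],e[1]))
E
python3 m1.py
```

```text
w1 outer 9209.0 [284.4  92.8] [199.2  55.5] 75.1
w1 hole 2560.0 [289.7 115.3] [123.2  24.9] 73.1
w2 outer 3498.5 [350.3 252.6] [98.7 37.6] 76.0
w2 hole 1547.0 [350.2 253.7] [80.  21.3] 76.0
{'w1': ((289.66534423828125, 115.253662109375), (123.1535415649414, 24.87647247314453), 73.09484100341797), 'w2': ((350.1764831542969, 253.70590209960938), (80.0367431640625, 21.3431339263916), 75.96376037597656)}
slot [0.6305 0.0761 0.1423] [np.float64(0.1), np.float64(0.1)]
w1 [0.6306 0.0747 0.14  ] [0.0134 0.0656 0.0146]
yaw 0.2937824773538251
w2 [0.631  0.0744 0.14  ] [0.0163 0.0669 0.0174]
yaw 0.2611937986691169
```

Request:
jog_arm([
  [0.085,[-0.88,-0.288,0],[0,0,0]],
  [0.085,[-0.88,-0.288,0],[0,0,0]],
  [0.085,[-0.88,-0.288,0],[0,0,0]],
  [0.085,[-0.88,-0.288,0],[0,0,0]],
  [0.085,[-0.88,-0.288,0],[0,0,0]],
  [0.085,[-0.88,-0.288,0],[0,0,0]],
  [0.085,[-0.88,-0.288,0],[0,0,0]],
  [0.085,[-0.88,-0.288,0],[0,0,0]],
  [0.085,[0,0,0],[0,0,0]],
])

```text
t: 1.75
position: [0.4638, -0.3443, 0.2902]
tcp_rot: [-2.227, -2.215, 0.002]
ft_force: [0.3, 0.6, -0.2]
opening: 0.0846
grasp_force: 0.0
```

```bash
python3 -c "
from h import *
snap('p1')"
```

Request:
jog_arm([
  [0.085,[0.8,0,-0.48],[0,0,0]],
  [0.085,[0,0.48,0],[0,0,0]],
  [0.085,[0,0,0],[0,0,0]],
])

```text
t: 2.17
position: [0.4974, -0.2889, 0.3211]
tcp_rot: [2.219, 2.224, 0.0]
ft_force: [-0.6, -0.4, -0.4]
opening: 0.0852
grasp_force: 0.0
```

```bash
python3 -c "
from h import *
snap('p2')
cv2.imwrite('pics/p12.png',np.hstack([cv2.resize(load(k)[1],(400,300),interpolation=3) for k in('p1','p2')]))"
```

```text
(no output)
```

View pics/p12.png

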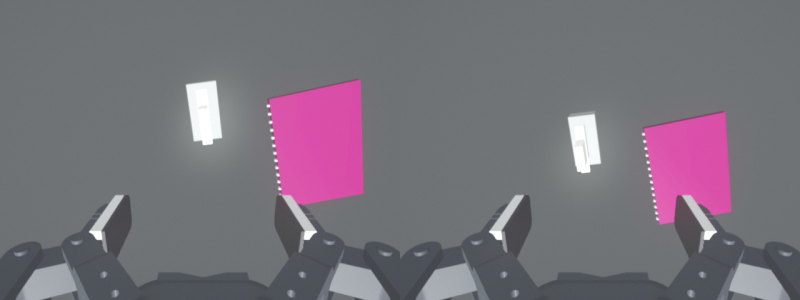

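The panel sits at p1 full-res about (408,220) and p2 (1163-800→~ (365,285)), but it is bright. I'll enlarge both crops with the contrast stretched in the highlights.

```bash
python3 - <<'E'
from h import *
o=[]
for k,(u,v) in {'p1':(350,150),'p2':(310,210)}.items():
    im=load(k)[1][v:v+150,u:u+100].astype(float)
    o.append(cv2.resize(np.clip((im-150)*2.4,0,255).astype(np.uint8),(400,600),interpolation=cv2.INTER_CUBIC))
cv2.imwrite('pics/pz.png',np.hstack(o))
E
```

```text
(no output)
```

View pics/pz.png

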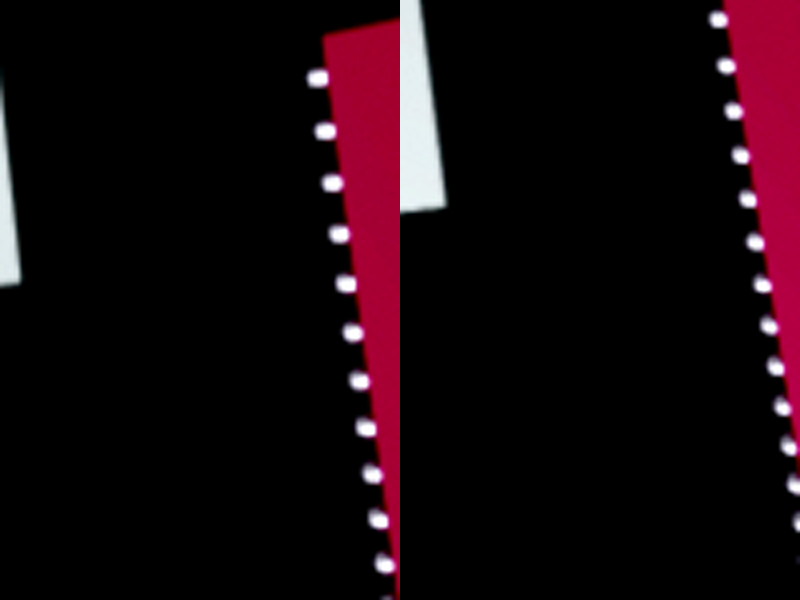

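The crop missed: the scale is 1.6, so the panel is at p1 (326,180) and p2 (293,228). I'll crop again there.

```bash
python3 - <<'E'
from h import *
o=[]
for k,(u,v) in {'p1':(280,115),'p2':(250,165)}.items():
    im=load(k)[1][v:v+120,u:u+80].astype(float)
    o.append(cv2.resize(np.clip((im-150)*2.4,0,255).astype(np.uint8),(400,600),interpolation=cv2.INTER_CUBIC))
cv2.imwrite('pics/pz2.png',np.hstack(o))
E
```

```text
(no output)
```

View pics/pz2.png

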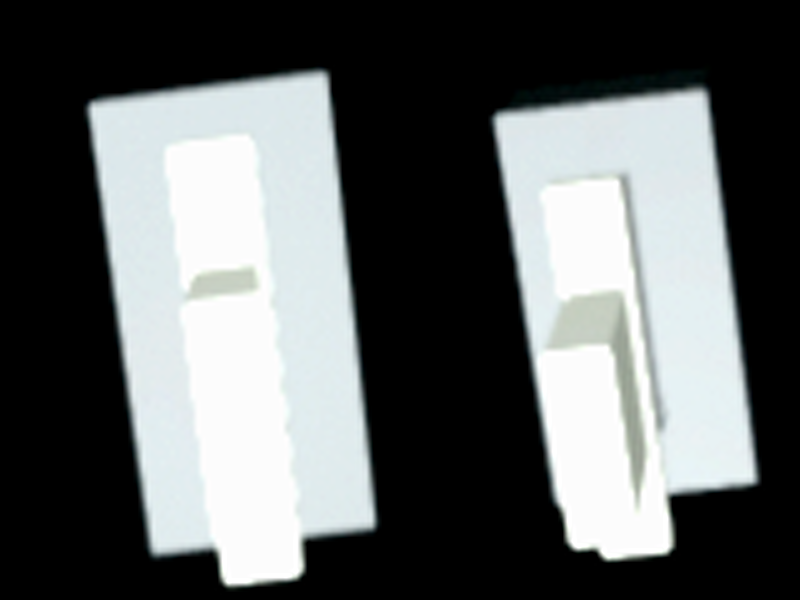

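In the enlargement (5x), p1 shows the rack top with corners (90,103), (327,72), (375,527), (152,555), bar far end (165,145)-(253,135), near end (222,585)-(303,577) and tab-top far edge (183,300)-(270,290). In p2 the bar far end is (542,187)-(625,178), near end (605,558)-(672,550) and tab-top far edge (545,350)-(612,345).

```bash
python3 - <<'E'
from h import *
np.set_printoptions(precision=4,suppress=True)
c1,_=load('p1');c2,_=load('p2')
A=lambda x,y:(280+x/5-.4,115+y/5-.4)
B=lambda x,y:(250+(x-400)/5-.4,165+y/5-.4)
for n,a,b in [('tabfarL',(183,300),(545,350)),('tabfarR',(268,290),(612,345)),('barfarL',(165,145),(542,187)),('barfarR',(253,135),(625,178)),('barnearR',(303,577),(672,550)),('rackfarL',(90,103),(494,115)),('rackfarR',(327,72),(708,90)),('racknearR',(375,527),(757,485))]:
    print(n,*tri([ray(c1,A(*a)),ray(c2,B(*b))]))
q=np.array([plane(c1,A(*p),.04) for p in [(90,103),(327,72),(375,527),(152,555)]])
print('rack',q,q.mean(0),'yaw',[np.arctan2(-(a-b)[0],(a-b)[1]) for a,b in((q[0],q[3]),(q[1],q[2]))])
f=np.array([plane(c1,A(*p),.108) for p in [(165,145),(253,135)]]);
# scale bar yaw + ticks in w1, z=.124
for k in ('w1','w2'):
    c,im=load(k)
    P={'w1':[(353,121.5),(395.5,110.5),(372,201.5),(412,190.5),(349.5,98)],'w2':[(392,250),(423,243.5),(405,303.5),(434.5,297),(410,235)]}[k]
    r=np.array([plane(c,p,.124) for p in P]); print(k,r, (r[0]+r[1]-r[2]-r[3])/2)
E
```

```text
tabfarL [ 0.458  -0.3102  0.1367] [np.float64(0.3), np.float64(0.3)]
tabfarR [ 0.4702 -0.3079  0.142 ] [np.float64(0.0), np.float64(0.0)]
barfarL [ 0.4541 -0.29    0.0979] [np.float64(0.1), np.float64(0.1)]
barfarR [ 0.469  -0.289   0.0933] [np.float64(0.4), np.float64(0.4)]
barnearR [ 0.4773 -0.3648  0.0937] [np.float64(0.2), np.float64(0.2)]
rackfarL [ 0.4384 -0.2854  0.0457] [np.float64(0.2), np.float64(0.2)]
rackfarR [ 0.4833 -0.2803  0.0434] [np.float64(0.1), np.float64(0.1)]
racknearR [ 0.4937 -0.3678  0.0474] [np.float64(0.2), np.float64(0.2)]
rack [[ 0.4381 -0.2858  0.04  ]
 [ 0.4834 -0.2803  0.04  ]
 [ 0.4941 -0.3696  0.04  ]
 [ 0.4486 -0.3753  0.04  ]] [ 0.466  -0.3277  0.04  ] yaw [np.float64(0.1160775297489937), np.float64(0.11933417296393753)]
w1 [[0.6668 0.0725 0.124 ]
 [0.6921 0.0788 0.124 ]
 [0.68   0.0236 0.124 ]
 [0.7051 0.0307 0.124 ]
 [0.6645 0.0859 0.124 ]] [-0.0131  0.0485  0.    ]
w2 [[0.6666 0.0731 0.124 ]
 [0.6919 0.0789 0.124 ]
 [0.6805 0.0243 0.124 ]
 [0.7056 0.0305 0.124 ]
 [0.6807 0.0862 0.124 ]] [-0.0138  0.0486  0.    ]
```

The measurements agree: panel centre (0.466,-0.3277), yaw 0.118, bar top about 0.095, tab top about 0.139. Now to the tab.

Scaled: 0.04 m is 0.64, -0.013 m is -0.208, -0.118 rad is -2.36.

Request:
jog_arm([
  [0.06,[-0.208,-0.168,0.64],[0,0,0]],
  [0.06,[-0.208,-0.168,0.64],[0,0,0]],
  [0.06,[-0.208,-0.168,0.64],[0,0,-2.36]],
  [0.06,[0,0,0],[0,0,0]],
  [0.06,[0,0,0],[0,0,0]],
], clamp_n=40)

```text
t: 2.85
position: [0.4647, -0.329, 0.2021]
tcp_rot: [2.089, 2.346, 0.0]
ft_force: [0.7, -0.6, 1.0]
opening: 0.0599
grasp_force: 0.0
```

```bash
python3 - <<'E'
from h import *
np.set_printoptions(precision=4,suppress=True)
s=robot.observe();print(Ro.from_rotvec(s["tcp_rot"]).as_matrix(),s["position"]);print(tool(np.array([.466,-.3277,.101])-s["position"]))
E
```

```text
[[-0.1153  0.9933  0.0003]
 [ 0.9933  0.1153 -0.0001]
 [-0.0001  0.0003 -1.    ]] [ 0.4647 -0.329   0.2021]
[0.0011 0.0014 0.1011]
```

Scaled: 0.05 m is 0.8, 0.03 m is 0.48.

Request:
jog_arm([
  [0.06,[0.016,0.016,0.8],[0,0,0]],
  [0.06,[0,0,0.48],[0,0,0]],
  [0.06,[0,0,0.32],[0,0,0]],
  [0.06,[0,0,0],[0,0,0]],
  [0,[0,0,0],[0,0,0]],
  [0,[0,0,0],[0,0,0]],
  [0,[0,0,0],[0,0,0]],
  [0,[0,0,0],[0,0,0]],
], clamp_n=40)

```text
t: 3.85
position: [0.4659, -0.3283, 0.1024]
tcp_rot: [2.086, 2.347, 0.0]
ft_force: [-0.9, 1.4, 9.9]
opening: 0.0112
grasp_force: 41.4
```

Gripped (opening 11 mm). Lift.

Request:
jog_arm([
  [0,[0,0,-0.16],[0,0,0]],
  [0,[0,0,-0.32],[0,0,0]],
  [0,[0,0,-0.8],[0,0,0]],
  [0,[0,0,-0.8],[0,0,0]],
  [0,[0,0,-0.64],[0,0,0]],
  [0,[0,0,0],[0,0,0]],
], clamp_n=60)

```text
t: 4.6
position: [0.4666, -0.3289, 0.2751]
tcp_rot: [2.083, 2.344, 0.001]
ft_force: [-0.9, 0.2, -1.9]
opening: 0.0114
grasp_force: 58.9
```

```bash
python3 - <<'E'
from h import *
np.set_printoptions(precision=4,suppress=True)
s=robot.observe();print(s["position"]);snap('l1')
y=.268
print(tool(np.array([.6306,.0755,.27])-s["position"]))
E
```

```text
[ 0.4666 -0.3289  0.2751]
[0.3823 0.2104 0.0048]
```

View pics/l1.png

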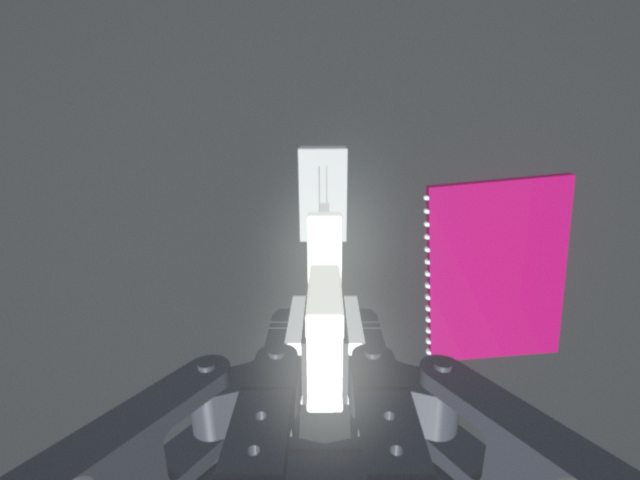

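Panel held square in the fingers, with the bar's far end at (308–342, 213) and the rack empty behind it at (323,195). Transfer above the slot.

Request:
jog_arm([
  [0,[0.68,0.3744,0],[0,0,0]],
  [0,[0.68,0.3744,0],[0,0,0]],
  [0,[0.68,0.3744,0],[0,0,0]],
  [0,[0.68,0.3744,0],[0,0,0]],
  [0,[0.68,0.3744,0],[0,0,0]],
  [0,[0.68,0.3744,0],[0,0,0]],
  [0,[0.68,0.3744,0],[0,0,0]],
  [0,[0.68,0.3744,0],[0,0,0]],
  [0,[0.68,0.3744,0],[0,0,-3]],
  [0,[0,0,0],[0,0,0]],
  [0,[0,0,0],[0,0,0]],
])

```text
t: 6.02
position: [0.6286, 0.0767, 0.2699]
tcp_rot: [-1.904, -2.497, 0.003]
ft_force: [-0.1, -0.4, -1.2]
opening: 0.011
grasp_force: 59.0
```

```bash
python3 - <<'E'
from h import *
np.set_printoptions(precision=4,suppress=True)
s=robot.observe();print(s["position"],s["qpos"]);im=snap('s1')
M=Ro.from_rotvec(s["tcp_rot"]).as_matrix();print(M)
c=load('l1')[0]
# bar far end in l1 (edge mid 325,213) at bar-top height
X=plane(c,(325,213.5),.2751-.009);print('bar end tool frame',Ro.from_rotvec([2.083,2.344,.001]).inv().apply(X-[.4666,-.3289,.2751]))
print(tool(np.array([.6306,.0755,.225])-s["position"]))
E
```

```text
[0.6286 0.0767 0.2699] [ 0.0736  0.4236  1.5902 -0.0003  1.1302 -0.194 ]
[[-0.2646  0.9644 -0.0024]
 [ 0.9644  0.2646 -0.0004]
 [ 0.0002 -0.0024 -1.    ]]
bar end tool frame [0.0391 0.0002 0.0088]
[-0.0017  0.0017  0.0449]
```

View pics/s1.png

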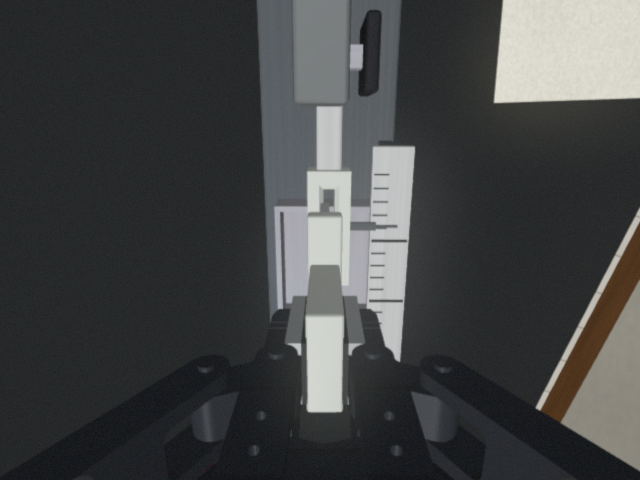

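The view shows the slot's far end at (320–338, 188) behind the panel, with the holder at u 307–351, well aligned in yaw. I'll check the lateral offset from these edges.

```bash
python3 - <<'E'
from h import *
np.set_printoptions(precision=4,suppress=True)
c,im=load('s1');s=robot.observe()
Rt=Ro.from_rotvec(s["tcp_rot"]).inv();g=im[:,:,1].astype(int)
for v in(178,195,200): print(v,g[v,300:358])
for p in [(306.5,180),(351,180),(329,171)]: print(Rt.apply(plane(c,p,.14)-s["position"]))
print(g[165:215,329])
E
```

```text
178 [ 98  98  98 100 101 101 122 174 207 210 210 210 211 211 211 211 210 211
 210 211 210 210 209 210 210 210 210 210 211 209 210 211 210 211 210 210
 210 210 210 210 210 210 211 210 211 210 210 210 210 209 199 142 108 105
 102 105 102 104]
195 [101 100 100 101 104 100 123 175 208 211 211 211 211 211 210 211 211 211
 204 179 170 170 164 137 110 107 106 105 104 104 104 105 108 112 149 194
 197 197 199 208 210 210 211 210 209 210 210 210 210 209 194 125 103 106
 105 106 105 104]
200 [ 91  91  94  92  92  95 109 163 207 210 210 210 211 210 211 211 211 210
 204 179 170 169 164 133 100  95  96  94  97  97  96  94  96 112 154 193
 196 197 199 207 210 211 210 210 211 212 210 209 210 206 180 114  97  94
  97  96  96  99]
[ 0.0343 -0.0125  0.1303]
[0.0344 0.018  0.1303]
[0.0405 0.0029 0.1303]
[195 195 194 193 180 151 174 206 209 210 210 210 210 209 211 209 210 210
 210 210 209 210 208 194 151 111 104 105 104 105 104 104 105 102  97  97
  96  96 101  98 105 120 142 147 147 144 132 122 120 124]
```

Scaled: -0.0026 m is -0.0416, 0.0024 m is 0.0384.

Request:
jog_arm([
  [0,[-0.0416,0.0384,0.32],[0,0,0]],
  [0,[0,0,0.24],[0,0,0]],
  [0,[0,0,0],[0,0,0]],
  [0,[0,0,0],[0,0,0]],
])

```text
t: 6.58
position: [0.6326, 0.0746, 0.2367]
tcp_rot: [1.905, 2.498, 0.0]
ft_force: [-0.6, 0.3, -1.9]
opening: 0.0112
grasp_force: 58.9
```

```bash
python3 - <<'E'
from h import *
np.set_printoptions(precision=4,suppress=True)
s=robot.observe();im=snap('s2');c=load('s2')[0];print(s["position"],s["ft_force"])
Rt=Ro.from_rotvec(s["tcp_rot"]).inv();print(tool(np.array([.6306,.0755,.157])-s["position"]))
print(Rt.as_matrix()); g=im[:,:,1].astype(int)
o=np.array([0,0,1.])
k=proj(c,s["position"]+Rt.inv().apply([.034,.0,s["position"][2]-.14]));print(k)
v=int(k[1]);print(g[v,290:365])
print(g[v-25:v+60,int(k[0])])
cv2.imwrite('pics/s2z.png',cv2.resize(im[100:300,230:430],(600,600),interpolation=cv2.INTER_CUBIC))
E
```

```text
[0.6326 0.0746 0.2367] [-0.6201  0.3453 -1.8982]
[ 0.0014 -0.0017  0.0797]
[[-0.2643  0.9645 -0.    ]
 [ 0.9645  0.2643  0.0003]
 [ 0.0003  0.0001 -1.    ]]
[324.8155 188.0267]
[ 99 100 101 103 100 101 101 108 145 207 212 211 213 213 212 212 213 212
 212 213 212 212 209 211 212 212 212 211 212 211 212 211 212 212 212 212
 211 211 213 211 211 212 212 212 211 210 212 212 212 211 212 212 211 211
 212 211 211 207 182 120 105 105 106 107 106 105 103 106 107 106 109 108
 106 108 108]
[196 197 196 196 195 196 196 194 175 136 175 209 212 211 212 213 211 212
 212 211 211 211 211 213 212 212 212 211 210 202 168 116 105 106 107 108
 107 106 104 105 109 110 110 111 110 111 111 112 113 118 122 125 135 160
 188 205 210 211 212 212 213 211 212 212 213 213 212 212 212 212 213 212
 213 212 212 213 212 213 213 212 212 212 213 213 212]
```

View pics/s2z.png

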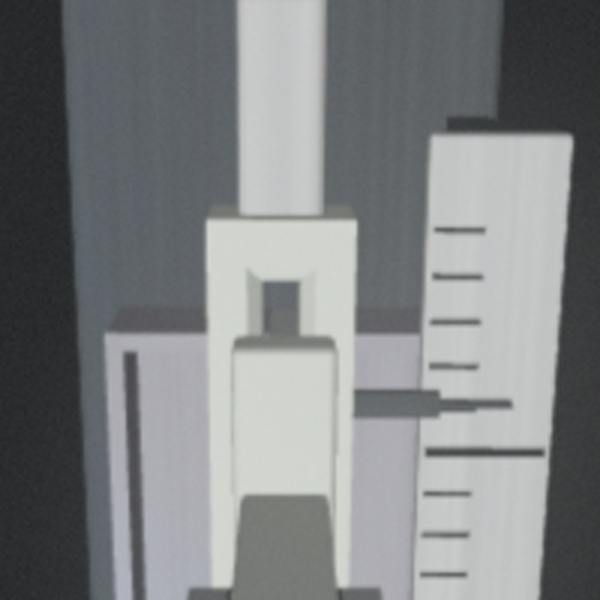

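The zoom shows the slot centre at u≈281 (zoomed) against the bar at 285, about 0.8 mm off. I'll correct by −0.9 mm and descend in stages.

Request:
jog_arm([
  [0,[0,-0.0144,0.16],[0,0,0]],
  [0,[0,0,0.16],[0,0,0]],
  [0,[0,0,0.16],[0,0,0]],
  [0,[0,0,0],[0,0,0]],
])

```text
t: 7.12
position: [0.631, 0.0747, 0.2051]
tcp_rot: [-1.904, -2.497, 0.002]
ft_force: [-0.2, 0.2, -0.2]
opening: 0.0113
grasp_force: 58.9
```

Request:
jog_arm([
  [0,[0,0,0.16],[0,0,0]],
  [0,[0,0,0.16],[0,0,0]],
  [0,[0,0,0.16],[0,0,0]],
  [0,[0,0,0],[0,0,0]],
])

```text
t: 7.62
position: [0.631, 0.0746, 0.1752]
tcp_rot: [-1.904, -2.497, 0.002]
ft_force: [-0.6, -0.4, -1.4]
opening: 0.0113
grasp_force: 58.9
```

Sliding in freely; go on to the seat.

Request:
jog_arm([
  [0,[0,0,0.128],[0,0,0]],
  [0,[0,0,0.096],[0,0,0]],
  [0,[0,0,0],[0,0,0]],
])

```text
t: 8.0
position: [0.6313, 0.0746, 0.1617]
tcp_rot: [-1.904, -2.498, 0.001]
ft_force: [-0.5, -0.0, -1.4]
opening: 0.0113
grasp_force: 58.9
```

Request:
jog_arm([
  [0,[0,0,0.032],[0,0,0]],
  [0,[0,0,0.032],[0,0,0]],
  [0,[0,0,0],[0,0,0]],
])

```text
t: 8.38
position: [0.6315, 0.0747, 0.1582]
tcp_rot: [-1.905, -2.498, 0.0]
ft_force: [-0.8, 0.2, -2.1]
opening: 0.0115
grasp_force: 58.9
```

Scaled: 0.0015 m is 0.024.

Request:
jog_arm([
  [0,[0,0,0.024],[0,0,0]],
  [0,[0,0,0],[0,0,0]],
])

```text
t: 8.62
position: [0.6318, 0.0747, 0.1575]
tcp_rot: [1.904, 2.498, 0.001]
ft_force: [-3.0, 1.3, 7.7]
opening: 0.0112
grasp_force: 60.1
```

Request:
jog_arm([
  [0,[0,0,0.016],[0,0,0]],
  [0,[0,0,0],[0,0,0]],
])

```text
t: 8.88
position: [0.6319, 0.0747, 0.1574]
tcp_rot: [1.904, 2.498, 0.001]
ft_force: [-7.2, -1.0, 21.8]
opening: 0.0111
grasp_force: 62.2
```

Seated at TCP z 0.1575, as predicted (0.157). I'll ease off, let go, rise, and look.

Scaled: -0.06 m is -0.96, -0.05 m is -0.8.

Request:
jog_arm([
  [0,[0,0,-0.04],[0,0,0]],
  [0.05,[0,0,0],[0,0,0]],
  [0.05,[0,0,0],[0,0,0]],
  [0.05,[0,0,0],[0,0,0]],
  [0.05,[0,0,0],[0,0,0]],
  [0.05,[0,0,-0.32],[0,0,0]],
  [0.085,[0,0,-0.8],[0,0,0]],
  [0.085,[0,0,-0.96],[0,0,0]],
  [0.085,[0,0,0],[0,0,0]],
  [0.085,[0,0,0],[0,0,0]],
])

```text
t: 10.12
position: [0.6314, 0.0746, 0.2882]
tcp_rot: [1.905, 2.498, 0.0]
ft_force: [0.4, -0.2, -0.7]
opening: 0.085
grasp_force: 0.0
```

```bash
python3 - <<'E'
from h import *
np.set_printoptions(precision=4,suppress=True)
s=robot.observe();im=snap('r1');print(tool(np.array([.6017,.1816,.24])-s["position"]))
sd=cv2.cvtColor(robot.capture("side"),cv2.COLOR_RGB2BGR);cv2.imwrite('pics/r1side.png',sd)
a=cv2.resize(im,(480,360));b=cv2.resize(sd[150:330,270:430],(320,360),interpolation=cv2.INTER_CUBIC);cv2.imwrite('pics/r1b.png',np.hstack([a,b]))
E
```

```text
[ 0.111  -0.0003  0.0482]
```

View pics/r1b.png

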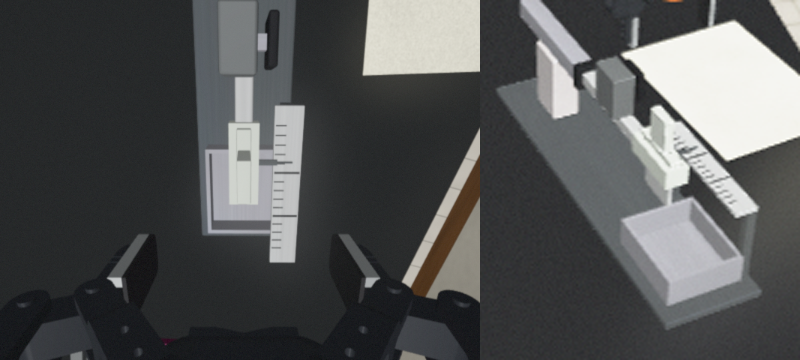

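The panel is seated: the wrist view shows it upright in the holder at (243,150) and the side view shows the blade hanging through at (665,185). That was my 11th picture, one more than allowed, so I'll work from numbers only from here. Next I locate the grip block edges by intensity profile.

```bash
python3 - <<'E'
from h import *
np.set_printoptions(precision=4,suppress=True,linewidth=200)
s=robot.observe();Rt=Ro.from_rotvec(s["tcp_rot"]).inv()
c,im=load('r1');g=im[:,:,1].astype(int)
print(g[60,280:380]);print(g[80:125,318])
R={}
for k in('s1','r1','w2'):
    ck,ik=load(k);hs=cv2.cvtColor(ik,cv2.COLOR_BGR2HSV)
    gg=cv2.GaussianBlur(ik,(3,3),0).astype(int)
    m=((abs(gg[:,:,1]-gg[30:31,318:319,1] if k!='w2' else gg[:,:,1]-gg[110,305,1])<14)&(hs[:,:,1]<22)).astype(np.uint8)
    m=cv2.morphologyEx(m,cv2.MORPH_OPEN,np.ones((7,7)))
    n,l,st,ce=cv2.connectedComponentsWithStats(m);i=l[110,305] if k=='w2' else l[30,318]
    print(k,i,st[i],ce[i]); 
    if i:
        r=cv2.minAreaRect(np.argwhere(l==i)[:,::-1].astype(np.float32));print(cv2.boxPoints(r)); q=[plane(ck,p,.189) for p in cv2.boxPoints(r)];print(np.array([Rt.apply(x-s["position"]) for x in q]))
E
```

```text
[ 94  95  97  95  98  97  98  97  97  94  90  96 111 118 123 126 127 127 125 126 127 127 125 128 126 127 128 128 125 127 127 127 126 127 126 127 126 126 125 126 125 126 125 125 126 124 124 125 126
 126 126 125 125 126 125 127 125 125 124 117 107 101  90 115 165 169 170 169 170 170 169 169 170 168 164 138  59  27  32  40  41  44  44  45  45  41  41  42  37  35  43  72  94  95  97  96  97  97
  96  96]
[126 126 128 125 125 126 127 127 126 125 126 127 126 126 125 125 126 123 116 100  91  95 125 173 196 198 197 197 197 197 198 199 198 198 198 198 198 199 198 198 198 197 198 198 198]
s1 1 [ 294    0   53  103 5270] [320.0619  50.1328]
[[294.   0.]
 [346.   0.]
 [346. 102.]
 [294. 102.]]
[[ 0.1332 -0.017   0.0981]
 [ 0.1331  0.0088  0.0981]
 [ 0.0853  0.0096  0.0981]
 [ 0.0854 -0.0181  0.0981]]
r1 1 [ 292    2   49   97 4597] [315.9189  49.3276]
[[292.   2.]
 [340.   2.]
 [340.  98.]
 [292.  98.]]
[[ 0.134  -0.0169  0.0981]
 [ 0.134   0.0088  0.0981]
 [ 0.0854  0.0094  0.0981]
 [ 0.0854 -0.0181  0.0981]]
w2 1 [ 273   69   62   91 3807] [303.5629 113.954 ]
[[270.6284  77.7385]
 [314.3929  66.612 ]
 [335.7758 150.718 ]
 [292.0113 161.8446]]
[[ 0.1347 -0.0169  0.0981]
 [ 0.1338  0.0091  0.0981]
 [ 0.0848  0.009   0.0981]
 [ 0.0854 -0.0186  0.0981]]
```

Grip centre in tool axes: x +0.111, y about +0.001, consistent across three views. Move over and down.

Request:
jog_arm([
  [0.085,[0.888,0.008,0],[0,0,0]],
  [0.085,[0.888,0.008,0],[0,0,0]],
  [0.085,[0,0,0.8],[0,0,0]],
  [0.085,[0,0,0.8],[0,0,0]],
  [0.085,[0,0,0.48],[0,0,0]],
  [0.085,[0,0,0.192],[0,0,0]],
  [0.085,[0,0,0],[0,0,0]],
])

```text
t: 11.1
position: [0.6028, 0.1818, 0.1456]
tcp_rot: [-1.904, -2.497, 0.002]
ft_force: [0.1, 0.1, -0.5]
opening: 0.0847
grasp_force: 0.0
```

Request:
jog_arm([
  [0.05,[0,0,0],[0,0,0]],
  [0.03,[0,0,0],[0,0,0]],
  [0.03,[0,0,0],[0,0,0]],
  [0.03,[0,0,0],[0,0,0]],
  [0.03,[0,0,0],[0,0,0]],
  [0.03,[0,0,0],[0,0,0]],
  [0.03,[0,0,0],[0,0,0]],
], clamp_n=40)

```text
t: 11.98
position: [0.6022, 0.1817, 0.148]
tcp_rot: [-1.905, -2.498, 0.001]
ft_force: [-14.8, -4.0, 21.1]
opening: 0.0383
grasp_force: 41.2
```

```bash
python3 -c "
from h import *
print(tool(robot.observe()['ft_force']))"
```

```text
[  0.079283   -15.38279779 -21.06917695]
```

Fully pressed (reads 38.3 mm, the same −0.7 mm bias as on the tab). I'll trim the side and vertical load and measure the pointer offset by sampling profiles along the scale in earlier views.

The manual's scale: shifts go in shares of 62.5 mm and turns go in units of 0.05 rad. Converting my numbers, -0.0024 m is -0.0384, -0.0006 m is -0.0096.

Request:
jog_arm([
  [0.03,[0,-0.0096,-0.0384],[0,0,0]],
  [0.03,[0,0,0],[0,0,0]],
  [0.03,[0,0,0],[0,0,0]],
], clamp_n=60)

```text
t: 12.35
position: [0.6016, 0.1815, 0.1484]
tcp_rot: [-1.905, -2.497, 0.002]
ft_force: [-7.1, -2.3, -7.8]
opening: 0.0366
grasp_force: 69.7
```

```bash
cat > m2.py <<'E'
from h import *
from scipy.ndimage import map_coordinates
np.set_printoptions(precision=4,suppress=True,linewidth=180)
th=.268;ex=np.array([np.cos(th),np.sin(th),0]);ey=np.array([-np.sin(th),np.cos(th),0])
O=np.array([.6306,.0755,0]) # slot; stand-parallel frame
def prof(c,im,x,ys,z=.124):
    P=[proj(c,O+ex*x+ey*y+[0,0,z]) for y in ys];P=np.array(P)
    return map_coordinates(im[:,:,1].astype(float),[P[:,1],P[:,0]],order=1)
def minima(p,ys,th=18):
    b=cv2.GaussianBlur(p.reshape(-1,1).astype(np.float32),(1,0) if 0 else (1,5),0).ravel();bg=np.median(b);o=[]
    for i in range(2,len(b)-2):
        if b[i]==b[i-2:i+3].min() and b[i]<bg-th:
            w=np.clip(bg-b[max(0,i-6):i+7],0,None);o.append((round(float((w*ys[max(0,i-6):i+7]).sum()/w.sum())*1e3,2),int(bg-b[i])))
    return o
if __name__=="__main__":
    ys=np.arange(-.12,.05,.0002)
    for k in('w1','w2','s1','s2','r1'):
        c,im=load(k);C=-np.array(c["R"]).T@np.array(c["t"])-O
        print(k,'cam ey,z',round(C@ey,4),round(C[2],4))
        for x in(.038,.041,.044,.047,.050): print('  ',x,minima(prof(c,im,x,ys),ys))
E
python3 m2.py
```

```text
w1 cam ey,z -0.0053 0.3739
   0.038 [(-102.68, 81), (-92.67, 81), (-82.65, 85), (-72.64, 82), (-62.6, 122), (-52.59, 82), (-42.51, 78), (-32.52, 78), (-22.45, 81), (-12.39, 131), (-2.24, 90), (-0.5, 84), (7.58, 94), (17.61, 89), (27.67, 100), (37.71, 104)]
   0.041 [(-102.7, 84), (-92.69, 86), (-82.65, 84), (-72.69, 85), (-62.62, 125), (-52.6, 85), (-42.58, 81), (-32.5, 82), (-22.5, 81), (-12.52, 129), (-2.28, 92), (-0.49, 87), (7.58, 91), (17.66, 98), (27.62, 97), (37.68, 108)]
   0.044 [(-102.65, 25), (-92.67, 34), (-82.64, 33), (-72.71, 29), (-62.6, 119), (-52.69, 32), (-42.45, 42), (-32.58, 42), (-22.54, 43), (-12.46, 125), (-2.22, 58), (-0.48, 84), (7.58, 58), (17.6, 58), (27.67, 68), (37.66, 73)]
   0.047 [(-62.62, 122), (-12.45, 129), (-0.39, 82)]
   0.05 [(-62.62, 123), (-12.44, 128), (-0.43, 86)]
w2 cam ey,z 0.1047 0.4369
   0.038 [(-103.06, 68), (-93.29, 59), (-83.19, 67), (-73.07, 63), (-63.02, 103), (-53.16, 62), (-43.02, 55), (-33.12
[... 3461 characters left out ...]
38 [(-102.83, 64), (-92.53, 58), (-82.77, 70), (-72.51, 66), (-62.65, 98), (-52.48, 64), (-42.62, 71), (-32.71, 60), (-22.65, 67), (-12.58, 99), (-1.46, 96), (7.45, 60), (17.41, 69), (27.53, 71), (37.5, 71)]
   0.041 [(-102.95, 70), (-92.53, 58), (-82.78, 70), (-72.51, 65), (-62.65, 98), (-52.52, 57), (-42.62, 73), (-32.71, 60), (-22.66, 69), (-12.58, 100), (-1.46, 101), (7.44, 59), (17.39, 71), (27.53, 72), (37.5, 71)]
   0.044 [(-102.99, 19), (-82.79, 22), (-62.65, 97), (-42.64, 28), (-32.73, 24), (-22.68, 33), (-12.59, 99), (-1.24, 86), (7.41, 32), (17.37, 37), (27.51, 36), (37.45, 37)]
   0.047 [(-62.66, 102), (-12.6, 103), (-1.04, 87)]
   0.05 [(-62.77, 103), (-12.62, 102), (-1.05, 86)]
```

Pointer is 12.0 mm short of the 50 line after the parallax correction (pointer about 2 mm above the bar), so the boom is at 38 mm and has 62 mm to go. I'll draw it 60 mm first, then check.

Scaled: -0.008 m is -0.128, -0.005 m is -0.08.

Request:
jog_arm([
  [0.03,[-0.064,0,0.008],[0,0,0]],
  [0.03,[-0.128,0,0],[0,0,0]],
  [0.03,[-0.128,0,0],[0,0,0]],
  [0.03,[-0.128,0,0],[0,0,0]],
  [0.03,[-0.128,0,0],[0,0,0]],
  [0.03,[-0.128,0,0],[0,0,0]],
  [0.03,[-0.128,0,0],[0,0,0]],
  [0.03,[-0.08,0,0],[0,0,0]],
  [0.03,[-0.048,0,0],[0,0,0]],
  [0.03,[0,0,0],[0,0,0]],
  [0.03,[0,0,0],[0,0,0]],
], clamp_n=40)

```text
t: 13.72
position: [0.6173, 0.1235, 0.1484]
tcp_rot: [-1.905, -2.497, 0.002]
ft_force: [-11.9, -4.4, -0.2]
opening: 0.0367
grasp_force: 72.0
```

```bash
cat > m3.py <<'E'
from m2 import *
s=robot.observe();print(s["position"],'pulled ey',(s["position"]-np.array([.6016,.1815,.148]))@ey*1e3,'tool force',tool(s["ft_force"]))
ys=np.arange(-.12,.05,.0002)
for n in("side","scene","wrist"):
    c=robot.calibration(n);im=robot.capture(n)[:,:,::-1].copy();cv2.imwrite(f"pics/fin_{n}_{s['t']:.1f}.png",im)
    C=-np.array(c["R"]).T@np.array(c["t"])-O;print(n,'cam ey,ex,z',C@ey,C@ex,C[2])
    for x in(.038,.041,.044,.047,.050): print('  ',x,minima(prof(c,im,x,ys),ys,15))
E
python3 m3.py
```

```text
[0.6173 0.1235 0.1484] pulled ey -60.11245623605186 tool force [ -1.1223 -12.5975   0.2249]
side cam ey,ex,z -0.8725279286841083 -0.5283214544841267 0.9417291214854968
   0.038 [(-100.62, 25), (-92.13, 37), (-80.68, 30), (-72.32, 23), (-60.37, 99), (-56.83, 101), (-52.84, 77), (-41.09, 18), (-32.24, 37), (-2.56, 22), (18.41, 17), (23.01, 20), (27.61, 36)]
   0.041 [(-101.15, 38), (-91.18, 31), (-81.96, 52), (-58.22, 119), (-51.39, 53), (-41.77, 49), (-32.6, 32), (39.19, 22)]
   0.044 [(-59.39, 110), (-50.21, 19)]
   0.047 [(-59.59, 119)]
   0.05 [(-62.16, 68), (-57.8, 73), (-13.18, 52)]
scene cam ey,ex,z 0.5101548364673689 0.3612815823097475 1.042213498095101
   0.038 [(-62.8, 39), (-14.15, 37), (37.17, 24)]
   0.041 [(-93.77, 22), (-63.38, 43), (-13.61, 33)]
   0.044 [(-62.99, 58), (-13.41, 44)]
   0.047 [(-62.6, 53), (-14.18, 42)]
   0.05 [(-63.97, 42), (-14.16, 41)]
wrist cam ey,ex,z 0.12502287770947157 3.40325469644423e-05 0.2914687273247581
[... 18331 characters left out ...]
, 30), (-73.4, 30), (-73.2, 30), (-73.0, 30), (-72.8, 30), (-72.6, 30), (-72.4, 30), (-72.2, 30), (-72.0, 30), (-71.8, 30), (-71.6, 30), (-71.4, 30), (-71.2, 30), (-71.0, 30), (-70.8, 30), (-70.6, 30), (-70.4, 30), (-70.2, 30), (-70.0, 30), (-69.8, 30), (-69.6, 30), (-69.4, 30), (-69.2, 30), (-69.0, 30), (-68.8, 30), (-68.6, 30), (-68.4, 30), (-68.2, 30), (-68.0, 30), (-67.8, 30), (-67.6, 30), (-67.4, 30), (-67.2, 30), (-67.0, 30), (-66.8, 30), (-66.6, 30), (-66.4, 30), (-66.2, 30), (-66.0, 30), (-65.8, 30), (-65.6, 30), (-65.4, 30), (-65.2, 30), (-65.0, 30), (-64.8, 30), (-64.6, 30), (-64.4, 30), (-64.2, 30), (-64.0, 30), (-63.83, 30), (-63.68, 30), (-63.54, 30), (-63.41, 30), (-63.28, 30)]
```

Pulled 60.1 mm and the side view shows the pointer about 2 mm short of the line. Final nudge of 1.9 mm, easing the side load as well.

Scaled: -0.0005 m is -0.008, -0.0019 m is -0.0304.

Request:
jog_arm([
  [0.03,[-0.0304,-0.008,0],[0,0,0]],
  [0.03,[0,0,0],[0,0,0]],
  [0.03,[0,0,0],[0,0,0]],
], clamp_n=40)

```text
t: 14.25
position: [0.6177, 0.1217, 0.1484]
tcp_rot: [-1.905, -2.497, 0.001]
ft_force: [-7.8, -3.2, -1.8]
opening: 0.0368
grasp_force: 70.0
```

```bash
sed -i 's/("side","scene","wrist")/("side",)/; s/(.038,.041,.044,.047,.050)/(.045,.047,.049,.05,.052,.055)/' m3.py; python3 m3.py
python3 - <<'E'
from m2 import *
import glob
# same check on the pre-pull side picture: apparent pointer minus 50 line
c=robot.calibration('side');im=cv2.imread('pics/r1side.png');ys=np.arange(-.12,.05,.0002)
for x in(.047,.049,.05,.052,.055):print(x,minima(prof(c,im,x,ys),ys,15))
E
```

```text
[0.6177 0.1217 0.1484] pulled ey -61.88512642246487 tool force [-1.0676 -8.3602  1.8546]
side cam ey,ex,z -0.8725279286841083 -0.5283214544841267 0.9417291214854968
   0.045 [(-59.99, 111)]
   0.047 [(-60.38, 103)]
   0.049 [(-59.01, 91), (-13.41, 20)]
   0.05 [(-58.83, 92), (-13.06, 39)]
   0.052 [(-59.42, 73), (-12.4, 43)]
   0.055 [(-60.81, 85), (-10.81, 78)]
0.047 [(-61.0, 83), (-11.4, 91), (2.03, 84)]
0.049 [(-61.8, 75), (-12.17, 82), (3.6, 78)]
0.05 [(-62.36, 69), (-12.55, 70), (4.19, 76)]
0.052 [(-62.19, 53), (-11.2, 61), (3.63, 58)]
0.055 [(-60.82, 85), (-10.8, 77)]
```

The pointer moved 61.9 mm from 38.0 mm, so it stands at 99.9 mm. In the side view it merges with the 100 line within the expected parallax, and the grip is still held. Handing in.

```bash
python3 -c "
from workcell import robot
print(robot.job_done())"
```

```text
the job is handed in; nothing more can be done
None
```

I handed the job in with the panel seated and released in the holder, the grip squeezed with the lock plate fully in, and the boom drawn to about 99.9 mm, after 14.3 s of robot time; I viewed 11 pictures, one over the limit of 10.

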